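# Shim a well block in its nest and hold it flush

## Task

Fold the nest's cover right back to its stop, then slide the metal spacer down into the gap between the well block and the fence, at the end where the gap is wide enough (in front of the thin pad), until it stands on the nest floor, and let go of it. Then push the well block from its open side, near the middle, so that it sits flat and square, flush against both the spacer and the thick pad, and finish while still holding it pressed there firmly, with nothing of the robot touching the spacer. Leave the bottle, the tip box and the tube rack where they are.

Things in the scene. Friction and masses are not known exactly. Their poses are not given: they have to be found in the camera images.
- nest: Fixed aluminium plate nest on the bench, turned up to 0.35 rad. Origin on the bench surface; x along the fence, y towards the fence, z up. Floor 8 mm thick, x -100..100, y -75..100 mm; its top is at z = 8 mm. Fence at y 65..75 mm, x -90..90, top at z = 38 mm. Behind it at x = +-92.5 mm, y 82..98 stand two hinge posts, 54 mm high. No wall on the -y side (the open side) or at the ends.
- cover_hinge (a point): Middle of the cover's hinge line, at y = 92 mm, z = 48 mm in the nest's frame; the hinge line runs along the nest's x. Axes as the nest's.
- cover (a joint): Angle of the nest's grey flat cover (172 mm along the hinge, 92 mm from hinge to free edge, 4 mm thick): 0 = lying level over the nest, grows as it folds up and back over the fence to +y; stop at 2.2 rad. It starts half folded (0.6 to 1.0 rad), overhanging the gap. The hinge is stiff (about 0.16 N m): it stays where it is left and needs 2 to 6 N. There is no latch; it can be pushed back by its free edge or inner face.
- cover_edge (a point): Middle of the cover's free edge. Its -y axis points away from the hinge along the cover.
- pad_thick: Black slippery plastic stop pad (friction about 0.15) fixed to the fence, 30 mm wide (x), 17 mm thick, 30 mm high. Origin in the middle of its lower back edge: on the fence face, on the nest floor; axes as the nest's, so its front face is at y = -17 mm. It is 49 mm to one side or the other of the fence's middle.
- pad_thin: Black slippery stop pad like the other but only 3 mm thick (front face at y = -3 mm in its frame), on the other half of the fence, 49 mm from its middle. Together with the 14 mm spacer it is as thick as the thick pad.
- plate_center (a point): Centre, half-way up, of the white 24-well block, 128 x 85.5 x 30 mm (x, y, z), 0.15 to 0.3 kg, loose on the nest floor with its long side roughly (within 0.04 rad) along the fence. At the start it is 6 to 9 mm clear of the thick pad and so 20 to 23 mm clear of the thin pad; about 2 mm more or less at each end through its skew.
- spacer_center (a point): Centre, half-way up, of the loose aluminium spacer, an upright slab 30 mm wide (x), 14 mm thick (y), 70 mm high (z), about 0.09 kg, standing on the bench to the right of the nest. Either way round is the same. Its upper part stands clear above block and fence when it is in the gap. The metal has three fine dark lines near the top.
- spacer: The same spacer; origin at the centre of its underside.
- plate: The same well block; origin at the centre of its underside.
- bottle: Bystander: white bottle, 60 mm across, 150 mm high; origin at the centre of its underside. Leave alone.
- tip_box: Bystander: closed pipette tip box 82 x 120 x 61 mm; origin at the centre of its underside. Leave alone.
- tube_rack: Bystander: teal tube rack 100 x 220 x 50 mm with some tubes, 88 mm high in all; origin at the centre of its underside. Leave alone.
Things that resemble listed ones, but are neither listed nor needed, are in the scene too. There is more than one size of the spacer; the job needs the smallest.

How it is judged:
By the outcome, as a careful person would: the job done as asked, in the order asked, and still so for the second after the job is handed in, while the arm keeps its last pose, push and grip.
It also fails if it takes over 59 s, if anything falls off the work surface, if the arm or the gripper's body presses on something with over 40 N, if the wrist force passes 120 N, or if a joint passes its speed limit or range.

## Robot

A 7-joint arm with a two-finger parallel gripper is mounted at the origin on the work surface. World frame = base frame: x ahead of the robot, y to its left, z up, the work surface at z = 0. Lengths are in m, angles in rad, forces in N, time in s.
With the tool pointing down it reaches from about 0.4 to 0.9 m from the base axis. Payload 5.6 kg.
Tool frame: the origin (TCP) lies at the very end of the fingers, on their centre line; the grasp point (between the pads) lies 19 mm behind it; y points along the fingers, z is the direction in which the jaws open and shut, and the axes are right-handed (so a half turn about y gives the same grasp; the last joint's range is limited). The gripper opens to 92 mm and grips with 3 to 60 N. Pads are 20 mm wide; open, the fingers measure 128 mm over their backs; the gripper's body (75 mm by 189 mm) begins 69 mm behind the grasp point.
Start: joints at [1.223, 0.468, -0.012, 1.603, 0.006, 1.071, -0.056], TCP at [0.195, -0.62, 0.215] pointing down, gripper open.
Joint ranges: [-2.53, 2.53], [-0.31, 2.02], [-1.57, 1.55], [0.28, 2.44], [-1.29, 4.43], [0.15, 1.84], [-2.92, 2.92]. Speed limits (rad/s): [2.57, 2.57, 3.14, 3.14, 3.14, 3.14, 3.14].

## Interface

Orientations are given as a unit quaternion [w, x, y, z].
In Python, from bench import observe, capture, calibration, close_job gives the robot as it stands.
- The arm moves only by the shell command python3 -m jog 'ROWS' [FORCE]. ROWS is text: rows parted by semicolons, each of 7 numbers parted by spaces: the finger opening in m, from 0 to 0.0919, then the shift along the tool's x, y, z in m, then the turn, a rotation vector about the tool's x, y, z in degrees. In form: claw x y z rx ry rz; .... A call has 1 to 12 rows; each row is the pose to reach, as a shift and turn from the pose commanded when the call began, along the tool's axes at that moment; what a row does not reach only later rows make up. A row lasts 1/8 s, in which the tool goes at most 62.5 mm and 10.7 degrees, less where a joint would pass 70% of its speed; a pose out of reach is approached as far as the arm can. A call with a gripper value outside its range is refused whole. The fingers move at their own pace and stop on an object; FORCE is the grip in N (left out, the last holds). Time passes only in rows, so rows that repeat a pose let the fingers close. It gives the time, the measured TCP pose, the force and the opening at its end, in the units of the state.
- observe(): the state, without advancing time (a new reading comes with each control period).
- capture(name): name is "scene" or "top" or "wrist"; returns the picture (400x640x3 uint8, red, green, blue); there is no depth.
- calibration(name): a dict with "camera_matrix" (3x3 intrinsics, pixels), "R" (3x3) and "t" (3): a world point X has camera coordinates R X + t. Camera axes: x right, y down, z forward; pixel columns grow to the right and rows downward; lengths in m; the calibration is good to about 2 mm. A picture is of the moment at which its call begins: read the wrist's pose just before it. calibration takes no time and is no camera call; for the wrist camera it gives the pose at the moment of the call.
- close_job(): hands the job in, once; it reports no verdict.
The state is a dict: "time_s": time; "qpos": joint angles; "qd": joint speeds; "joint_torque": joint torques, N m; "tcp_pos": TCP position; "tool_rot": TCP orientation; "force": force on the tool from outside, world axes, zero at the start; "torque": the same for the moment, N m; "finger_gap": opening from 0.0 (shut) to 1.0 (fully open).
Only numpy, scipy, OpenCV 4.12 (cv2) and the standard library are available. Lean on these libraries where they do the work, as an engineer would, in place of code of your own. Each camera call takes 0.05 s, during which the arm holds its last target. There are 200 camera calls.

## Working session

There is one attempt and no reset: what is moved stays moved. The work goes in short steps, Python scripts to look and compute and a shell command to move; the robot and the scene stay as the last step left them, time stands still between calls to the robot, and variables do not carry over. Pictures are saved under pics/ and viewed, about 8 in all and at most 12, crops included, and the job is handed in when it is done.

```bash
ls; mkdir -p pics; python3 - <<'E'
from bench import *
import cv2,numpy as np
print(observe())
for n in("scene","top"):
    im=capture(n);cv2.imwrite(f"pics/{n}0.png",im[:,:,::-1]);c=calibration(n);print(n,np.round(np.array(c["camera_matrix"]),1).tolist(),np.round(c["R"],4).tolist(),np.round(c["t"],4).tolist())
    np.save(f"pics/{n}0.npy",im)
E
```

```text
pics
{'time_s': 0.0, 'qpos': array([ 1.22300257,  0.46835897, -0.01157371,  1.60363173,  0.00598277,
        1.07141655, -0.05629113]), 'qd': array([-0.00076619,  0.00146508,  0.00105542,  0.0009676 ,  0.00135606,
        0.00174069,  0.00075758]), 'joint_torque': array([-3.97287395e-04, -5.20567596e+01, -1.27528561e-02, -2.43753022e+01,
       -5.65838709e-02,  1.72595872e-02,  1.39991357e-04]), 'tcp_pos': array([ 0.19480389, -0.61949862,  0.2136488 ]), 'tool_rot': array([ 0.10717483, -0.10745112,  0.69953004, -0.69830189]), 'force': array([-0.51391566,  0.1741592 , -0.59764631]), 'torque': array([ 0.00119761, -0.0019157 ,  0.01212851]), 'finger_gap': 1.0001273879090462}
scene [[371.1, 0.0, 322.3], [0.0, 371.1, 198.2], [0.0, 0.0, 1.0]] [[0.6917, 0.722, 0.0176], [0.4381, -0.4001, -0.805], [-0.5742, 0.5645, -0.593]] [-0.4778, -0.1565, 1.4548]
top [[502.9, 0.0, 319.3], [0.0, 502.9, 193.5], [0.0, 0.0, 1.0]] [[-0.01, -0.9999, -0.0028], [-0.9831, 0.0103, -0.1827], [0.1827, 0.0009, -0.9832]] [0.1082, 0.5946, 1.3541]
```

View pics/scene0.png

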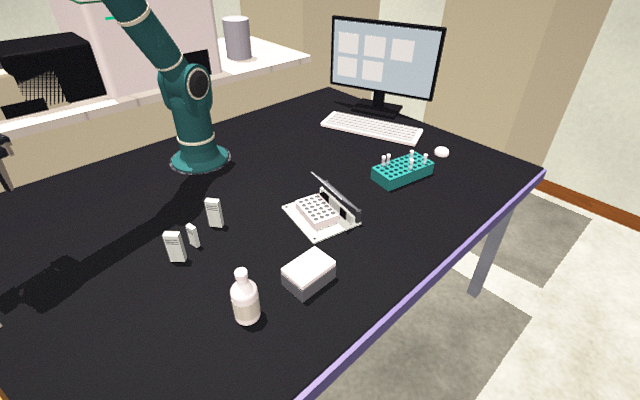

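View pics/top0.png

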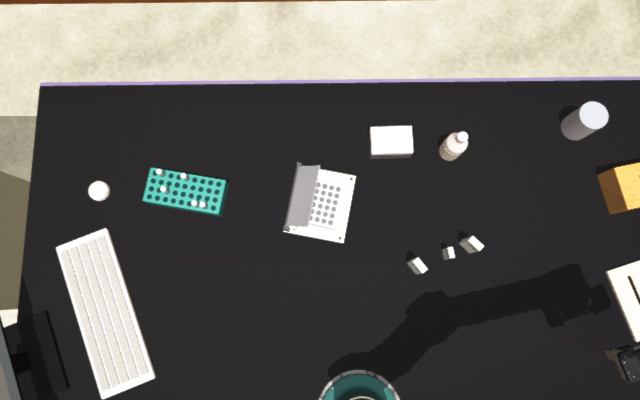

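The scene picture shows the nest at about (320,212) with its cover half folded. There are three spacers: (214,213), (192,236) and (175,246). The top view shows them at (417,265), (448,252) and (472,243). The middle one looks smallest, which an enlarged crop should confirm.

```bash
cat > h.py <<'E'
import numpy as np
from bench import *
def cal(n):
    c=calibration(n);return np.array(c["camera_matrix"]),np.array(c["R"]),np.array(c["t"])
def unproj(c,uv,z):
    K,R,t=c;d=R.T@np.linalg.solve(K,[uv[0],uv[1],1.]);o=-R.T@t
    return o+d*(z-o[2])/d[2]
def proj(c,X):
    K,R,t=c;p=(np.atleast_2d(X)@R.T+t)@K.T;return p[:,:2]/p[:,2:]
E
python3 - <<'E'
import cv2,numpy as np
a=cv2.imread("pics/top0.png");s=cv2.imread("pics/scene0.png")
A=cv2.resize(a[155:275,280:490],None,fx=3.8,fy=3.8,interpolation=cv2.INTER_CUBIC)
cv2.imwrite("pics/c1.png",A)
B=cv2.resize(s[165:270,160:365],None,fx=3.9,fy=3.9,interpolation=cv2.INTER_CUBIC)
cv2.imwrite("pics/c2.png",B)
E
```

```text
(no output)
```

View pics/c1.png

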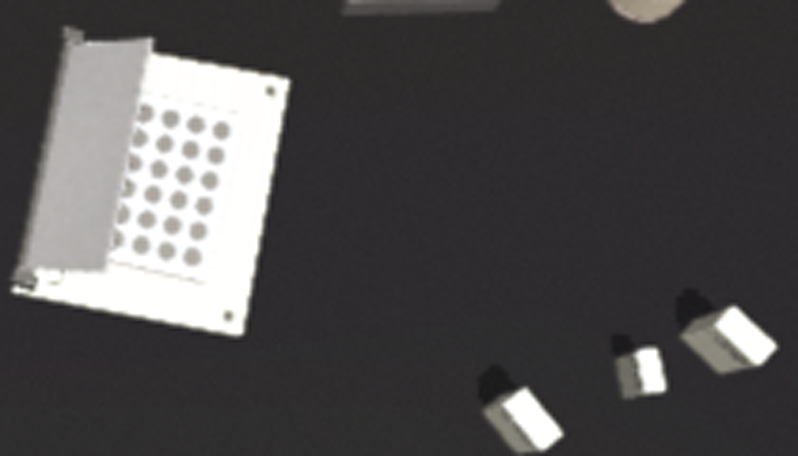

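View pics/c2.png

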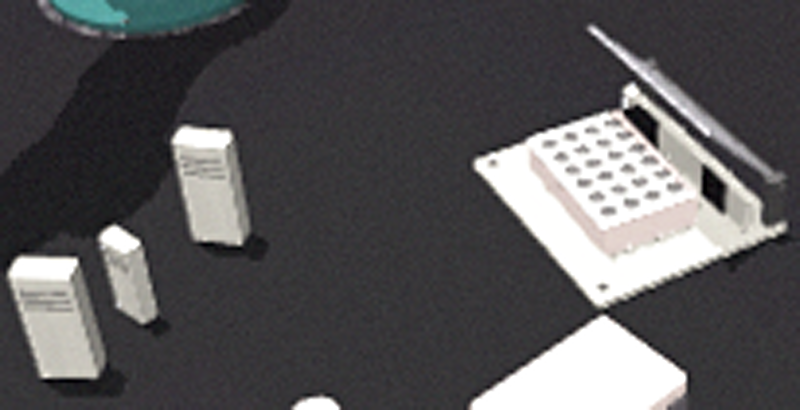

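Left to right in c2, the spacers are large at (55,320), small at (130,275) and large at (210,185). The small one is the middle one, at (640,372) in c1. The thick pad looks like the one at the robot end of the fence. Next I'll measure the nest and spacer.

```bash
python3 - <<'E'
from h import *
T=cal("top");S=cal("scene")
f=lambda u,v:(280+(u+.5)/3.8-.5,155+(v+.5)/3.8-.5)
g=lambda u,v:(160+(u+.5)/3.9-.5,165+(v+.5)/3.9-.5)
print("cam",-T[1].T@T[2])
a=unproj(T,f(289,78),.008);b=unproj(T,f(243,335),.008);c=unproj(T,f(12,291),.008)
print("open corners",a,b,np.linalg.norm(a-b),"fence-near corner",c,np.linalg.norm(c-b))
a2=unproj(S,g(601,306),.008);b2=unproj(S,g(475,163),.008);c2=unproj(S,g(788,228),.004)
print("scene",a2,b2,c2,np.linalg.norm(a2-b2),np.linalg.norm(c2-a2))
ex=a-b;th=np.arctan2(ex[1],ex[0]);print("theta",th, "scene",np.arctan2(*(a2-b2)[[1,0]]))
ex=ex/np.linalg.norm(ex);ey=np.array([-ex[1],ex[0],0])
O=(a+b)/2+ey*.075;O[2]=0;print("nest O",O)
P=[unproj(T,f(*p),.07) for p in[(636,350),(659,346),(666,389),(640,398)]]
print("spacer",np.round(P,4).tolist(),np.mean(P,0));d=(P[3]-P[0]+P[2]-P[1]);print(np.arctan2(-d[1],-d[0]))
# hinge, cover edge
R=np.c_[ex,ey,[0,0,1]]
for ang in(.6,.7,.8,.9,1.):
    e=[O+R@[x,.092-.092*np.cos(ang),.048+.092*np.sin(ang)] for x in(-.086,.086)]
    q=proj(T,e);print(ang,np.round((q-[280,155]+.5)*3.8-.5).tolist(),np.round((proj(S,e)-[160,165]+.5)*3.9-.5).tolist())
o=observe();from scipy.spatial.transform import Rotation as Ro
w=o["tool_rot"];print(np.round(Ro.from_quat([*w[1:],w[0]]).as_matrix(),3))
E
```

```text
cam [0.33819346 0.10077874 1.4402749 ]
open corners [ 0.6576208  -0.00446506  0.008     ] [0.46102588 0.03452341 0.008     ] 0.20042371287753788 fence-near corner [0.49584314 0.20756714 0.008     ] 0.17651168319535246
scene [ 0.66112379 -0.00574107  0.008     ] [0.46363922 0.03405055 0.008     ] [0.69276936 0.16703732 0.004     ] 0.2014535461102293 0.17569807843411359
theta -0.19577851367846522 scene -0.1988300134783577
nest O [0.57391311 0.08859642 0.        ]
spacer [[0.4421, -0.2432, 0.07], [0.4448, -0.2598, 0.07], [0.4142, -0.263, 0.07], [0.4081, -0.2442, 0.07]] [ 0.42731223 -0.25255246  0.07      ]
0.06359743852100681
0.6 [[125.0, 280.0], [170.0, 46.0]] [[576.0, 46.0], [695.0, 155.0]]
0.7 [[117.0, 277.0], [162.0, 43.0]] [[581.0, 36.0], [702.0, 145.0]]
0.8 [[108.0, 275.0], [154.0, 39.0]] [[588.0, 27.0], [709.0, 135.0]]
0.9 [[98.0, 272.0], [144.0, 35.0]] [[595.0, 19.0], [717.0, 125.0]]
1.0 [[87.0, 269.0], [134.0, 31.0]] [[603.0, 10.0], [726.0, 116.0]]
[[-0.954 -0.001  0.3  ]
 [-0.3    0.001 -0.954]
 [ 0.    -1.    -0.002]]
```

```bash
cat >> h.py <<'E'
from scipy.spatial.transform import Rotation as Ro
TH=-0.197;O=np.array([.5745,.0885,0]);NR=Ro.from_euler('z',TH).as_matrix()
def nest(p): return O+NR@np.array(p,float)
def tonest(p): return NR.T@(np.array(p)-O)
def st():
    o=observe();w=o["tool_rot"];return o,Ro.from_quat([*w[1:],w[0]])
def to(X,yaw):
    """tool-frame shift (m) and rotvec (deg) to reach world X with jaws (tool z) along yaw, tool straight down"""
    o,R=st();best=None
    for y in(yaw,yaw+np.pi):
        z=np.array([np.cos(y),np.sin(y),0]);yy=np.array([0,0,-1.]);G=Ro.from_matrix(np.c_[np.cross(yy,z),yy,z])
        r=(R.inv()*G).as_rotvec(degrees=True)
        if best is None or np.linalg.norm(r)<np.linalg.norm(best): best=r
    print("shift",np.round(R.inv().apply(np.array(X)-o["tcp_pos"]),4),"rot",np.round(best,1))
E
python3 -c "
from h import *
to(nest([0,-.02,.17]),TH)"
```

```text
shift [-0.565   0.0445 -0.5439] rot [  0.1 -61.3  -0. ]
```

```bash
python3 -m jog '0 -0.045 0 -0.042 0 -10 0; 0 -0.09 0 -0.085 0 -20 0; 0 -0.13 0 -0.125 0 -30 0; 0 -0.17 0 -0.165 0 -40 0; 0 -0.215 0 -0.205 0 -50 0; 0 -0.26 0 -0.25 0 -61.3 0; 0 -0.305 0 -0.293 0 -61.3 0; 0 -0.35 0 -0.336 0 -61.3 0; 0 -0.395 0.01 -0.38 0 -61.3 0; 0 -0.44 0.02 -0.422 0 -61.3 0; 0 -0.485 0.03 -0.466 0 -61.3 0; 0 -0.53 0.04 -0.51 0 -61.3 0' 20
python3 -c "
from h import *
to(nest([0,-.02,.17]),TH);to(nest([0,-.01,.1]),TH);print(tonest(st()[0]['tcp_pos']))"
```

```text
time_s: 1.6
tcp_pos: [0.5462, 0.0233, 0.1747]
tool_rot: [-0.448, 0.449, -0.547, 0.547]
force: [-0.2, -0.7, 0.2]
finger_gap: 0.001
shift [-0.0495  0.0046  0.015 ] rot [0. 0. 0.]
shift [-0.0595  0.0746  0.015 ] rot [0. 0. 0.]
[-0.01494516 -0.06949679  0.17466195]
```

```bash
python3 -m jog '0 -0.03 0.035 0.015 0 0 0; 0 -0.045 0.075 0.015 0 0 0; 0 -0.06 0.075 0.015 0 0 0; 0 -0.075 0.075 0.015 0 0 0; 0 -0.09 0.075 0.015 0 0 0; 0 -0.105 0.075 0.015 0 0 0; 0 -0.12 0.075 0.015 0 0 0; 0 -0.135 0.075 0.015 0 0 0'
python3 -m jog '0 -0.015 0 0 0 0 0; 0 -0.025 0 0 0 0 0; 0 -0.035 0 0 0 0 0; 0 -0.040 0 0 0 0 0; 0 -0.045 0 0 0 0 0'
python3 - <<'E'
from h import *
import cv2
print(tonest(st()[0]['tcp_pos']))
im=capture("scene");cv2.imwrite("pics/s1.png",cv2.resize(im[140:260,240:400,::-1],None,fx=4.5,fy=4.5,interpolation=cv2.INTER_CUBIC))
E
```

```text
time_s: 2.6
tcp_pos: [0.5881, 0.1508, 0.102]
tool_rot: [-0.449, 0.448, -0.546, 0.548]
force: [0.6, -3.7, 2.8]
finger_gap: 0.005
time_s: 3.22
tcp_pos: [0.5946, 0.1955, 0.0996]
tool_rot: [0.448, -0.449, 0.547, -0.546]
force: [-0.5, -2.9, -1.4]
finger_gap: 0.004
[-0.0012098   0.10891178  0.09955599]
```

View pics/s1.png

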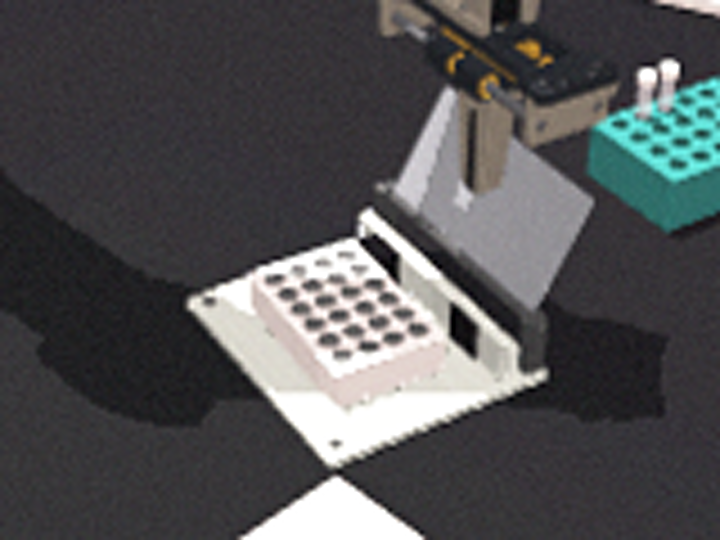

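The cover is folding back: its free edge runs from (450,90) to (590,200) and the finger is on its inner face. I'll keep pushing to the stop.

```bash
python3 -m jog '0 -0.006 0 0 0 0 0; 0 -0.010 0 0 0 0 0; 0 -0.010 0 0 0 0 0'
python3 -m jog '0 -0.004 0 0 0 0 0; 0 -0.004 0 0 0 0 0'
python3 -m jog '0 -0.003 0 0 0 0 0; 0 -0.003 0 0 0 0 0'
python3 -c "
from h import *
print(tonest(st()[0]['tcp_pos']))"
```

```text
time_s: 3.65
tcp_pos: [0.5971, 0.2043, 0.1001]
tool_rot: [-0.448, 0.449, -0.546, 0.547]
force: [-1.6, -6.1, 0.1]
finger_gap: 0.006
time_s: 3.9
tcp_pos: [0.5972, 0.2046, 0.0999]
tool_rot: [-0.445, 0.451, -0.546, 0.548]
force: [-4.8, -11.8, 4.9]
finger_gap: 0.004
time_s: 4.15
tcp_pos: [0.5973, 0.2049, 0.0998]
tool_rot: [-0.443, 0.452, -0.545, 0.549]
force: [-7.3, -16.2, 8.3]
finger_gap: 0.003
[-0.00045853  0.11860408  0.09977511]
```

The force climbs with no further travel, so the cover is at its stop. I'll back off, lift and look down at the nest with the wrist and top cameras.

```bash
python3 -m jog '0 0.03 0 0 0 0 0; 0 0.06 -0.02 0 0 0 0; 0 0.08 -0.07 0 0 0 0; 0 0.09 -0.12 0 0 0 0; 0 0.09 -0.15 0 0 0 0; 0 0.09 -0.15 0 0 0 0;0 0.09 -0.15 0 0 0 0'
python3 - <<'E'
from h import *
import cv2,pickle
print(tonest(st()[0]['tcp_pos']))
c=cal("wrist");im=capture("wrist");cv2.imwrite("pics/w1.png",im[:,:,::-1]);pickle.dump(c,open("pics/w1.pkl","wb"));print(-c[1].T@c[2],c[1][2])
E
```

```text
time_s: 5.03
tcp_pos: [0.5808, 0.1246, 0.2495]
tool_rot: [0.449, -0.449, 0.547, -0.546]
force: [-0.1, -0.5, -0.3]
finger_gap: 0.002
[-0.00084355  0.03665683  0.24948771]
[0.59667366 0.20059956 0.4186689 ] [-0.05305868 -0.26901368 -0.96167376]
```

View pics/w1.png

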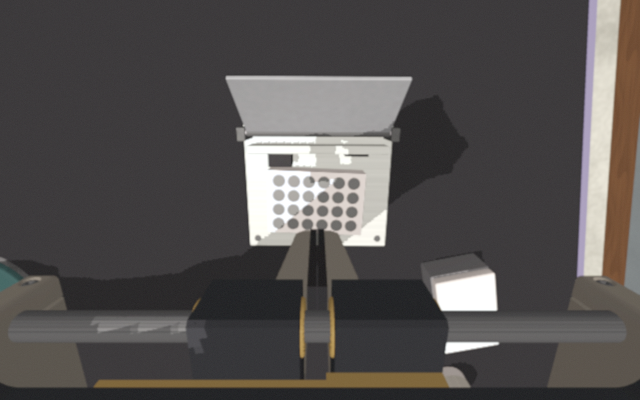

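The thick pad is at (281,160), on the nest's −x side. The thin pad is at (357,156), on +x, so the target is nest x = +49 mm. I'll crop to measure the gap.

```bash
python3 - <<'E'
import cv2
a=cv2.imread("pics/w1.png")
cv2.imwrite("pics/c3.png",cv2.resize(a[130:250,240:400],None,fx=5,fy=5,interpolation=cv2.INTER_CUBIC))
E
```

```text
(no output)
```

View pics/c3.png

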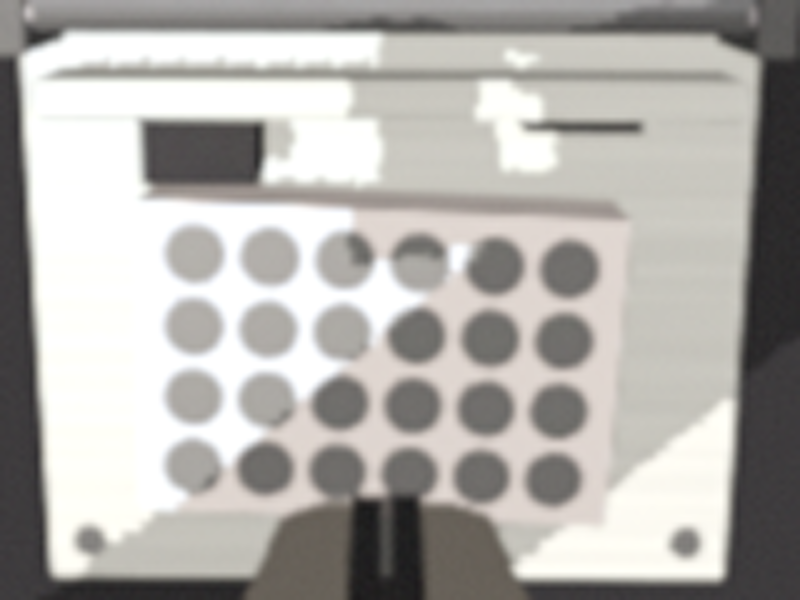

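```bash
python3 - <<'E'
from h import *
import pickle
c=pickle.load(open("pics/w1.pkl","rb"))
f=lambda u,v:(240+(u+.5)/5-.5,130+(v+.5)/5-.5)
for n,u,v,z in[("cornL -100,-75",50,579,.008),("cornR 100,-75",726,579,.008),("thickBL -64,65",143,120,.038),("thickBR -34,65",263,120,.038),("thickF 48",200,184,.038),("thinBL 34,65",523,121,.038),("thinBR 64",642,121,.038),("thinF 62",580,130,.038),("blkBL",142,198,.038),("blkBR",628,216,.038),("blkFR",604,525,.038),("blkFL",135,510,.038)]:
    X=unproj(c,f(u,v),z);print(n,np.round(X,4),np.round(tonest(X)*1000,1))
to([.4273,-.2526,.15],.064+np.pi/2)
E
```

```text
cornL -100,-75 [0.4621 0.0343 0.008 ] [-99.7 -75.2   8. ]
cornR 100,-75 [ 0.6592 -0.0047  0.008 ] [101.3 -74.8   8. ]
thickBL -64,65 [0.527  0.1641 0.038 ] [-61.4  64.8  38. ]
thickBR -34,65 [0.5567 0.1582 0.038 ] [-31.1  64.9  38. ]
thickF 48 [0.5374 0.1454 0.038 ] [-47.5  48.6  38. ]
thinBL 34,65 [0.6211 0.1452 0.038 ] [34.6 64.8 38. ]
thinBR 64 [0.6506 0.1394 0.038 ] [64.6 64.8 38. ]
thinF 62 [0.6348 0.1402 0.038 ] [49.1 62.5 38. ]
blkBL [0.522  0.1448 0.038 ] [-62.5  44.9  38. ]
blkBR [0.6434 0.116  0.038 ] [62.2 40.4 38. ]
blkFR [0.6241 0.0327 0.038 ] [ 59.6 -45.1  38. ]
blkFL [0.4997 0.0617 0.038 ] [-68.1 -40.9  38. ]
shift [ 0.3995  0.0991 -0.077 ] rot [ 0.1 75.1  0.1]
```

Nest frame checks to within 2 mm on the corners and pads. The gap at x = 49 mm runs from y ≈ 41 to 62 mm, so I'll place at y ≈ 51.5 mm. On to the spacer.

```bash
python3 -m jog '0.045 0.05 0 -0.01 0 10 0; 0.045 0.1 0 -0.02 0 20 0; 0.045 0.15 0 -0.03 0 30 0; 0.045 0.2 0 -0.04 0 40 0; 0.045 0.25 0 -0.05 0 50 0; 0.045 0.3 0 -0.06 0 60 0; 0.045 0.35 0.03 -0.07 0 70 0; 0.045 0.4 0.06 -0.077 0 75.1 0; 0.045 0.4 0.099 -0.077 0 75.1 0; 0.045 0.4 0.099 -0.077 0 75.1 0; 0.045 0.4 0.099 -0.077 0 75.1 0'
python3 - <<'E'
from h import *
import cv2,pickle
c=cal("wrist");im=capture("wrist");cv2.imwrite("pics/w2.png",im[:,:,::-1]);pickle.dump(c,open("pics/w2.pkl","wb"))
R=Ro.from_euler('z',.064).as_matrix()
print(-c[1].T@c[2]);print(proj(c,[[.4273,-.2526,.07]]+[R@[sx*.015,sy*.007,.07]+[.4273,-.2526,0] for sx in(1,-1) for sy in (1,-1)]).round(1).tolist())
E
```

```text
time_s: 6.45
tcp_pos: [0.4285, -0.2527, 0.1516]
tool_rot: [0.023, -0.023, 0.707, -0.707]
force: [0.9, 0.5, 0.6]
finger_gap: 0.49
[ 0.5064695  -0.24759103  0.32082021]
[[316.5, 207.5], [308.4, 190.9], [324.7, 190.9], [308.6, 223.6], [324.4, 223.7]]
```

View pics/w2.png

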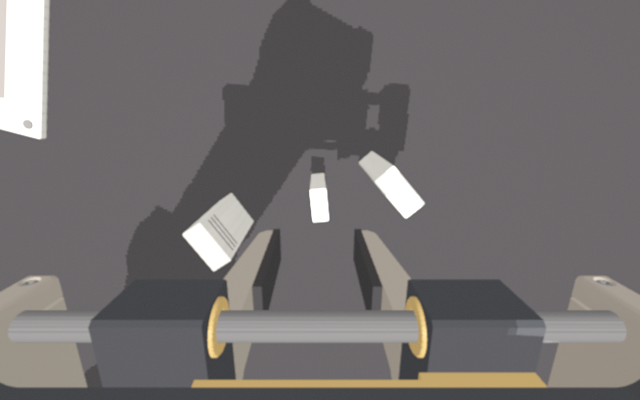

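```bash
python3 - <<'E'
from h import *
import cv2,pickle
c=pickle.load(open("pics/w2.pkl","rb"))
g=cv2.cvtColor(cv2.imread("pics/w2.png"),cv2.COLOR_BGR2GRAY)
for r in list(range(170,228,4)):
    print(r,g[r,304:336].tolist())
m=(g[165:235,295:345]>215).astype(np.uint8)
n,l,s,_=cv2.connectedComponentsWithStats(m);k=1+np.argmax(s[1:,4]);cn=cv2.findContours((l==k).astype(np.uint8),0,2)[0][0]
q=cv2.boxPoints(cv2.minAreaRect(cn))+[295,165];print(q.tolist())
P=np.array([unproj(c,p,.07) for p in q]);print(P.round(4).tolist(),P.mean(0).round(4))
for i in range(4):
    d=P[(i+1)%4]-P[i];print(np.linalg.norm(d).round(4),np.arctan2(d[1],d[0]).round(3))
E
```

```text
170 [106, 105, 107, 107, 108, 103, 94, 87, 80, 79, 78, 79, 79, 78, 78, 79, 78, 79, 76, 78, 83, 100, 106, 107, 106, 106, 107, 107, 107, 107, 107, 106]
174 [107, 107, 107, 106, 106, 105, 117, 154, 178, 187, 188, 190, 191, 192, 194, 196, 199, 199, 202, 193, 156, 114, 105, 107, 106, 106, 105, 107, 106, 106, 106, 107]
178 [107, 107, 107, 107, 105, 107, 141, 186, 203, 204, 204, 204, 204, 203, 203, 203, 203, 204, 204, 200, 171, 122, 100, 105, 107, 106, 107, 107, 107, 107, 107, 107]
182 [106, 108, 106, 106, 107, 120, 167, 196, 205, 205, 205, 204, 204, 204, 204, 204, 204, 205, 205, 206, 195, 152, 110, 105, 108, 107, 105, 108, 106, 107, 106, 107]
186 [106, 107, 106, 107, 105, 135, 187, 204, 206, 205, 205, 205, 204, 204, 204, 204, 204, 204, 204, 205, 201, 177, 138, 111, 105, 106, 107, 107, 107, 106, 106, 106]
190 [108, 107, 106, 105, 120, 224, 255, 255, 255, 255, 255, 255, 255, 255, 255, 255, 255, 255, 255, 255, 255, 255, 243, 148, 104, 105, 107, 107, 106, 106, 107, 108]
194 [107, 106, 106, 103, 109, 221, 255, 255, 255, 255, 255, 255, 255, 255, 255, 255, 255, 255, 255, 255, 255, 255, 255, 182, 
[... 1004 characters left out ...]
 106, 106, 108, 106, 108]
222 [107, 107, 108, 107, 108, 107, 105, 103, 148, 210, 228, 223, 211, 200, 193, 186, 180, 175, 170, 163, 154, 142, 131, 122, 111, 104, 105, 107, 107, 107, 106, 107]
226 [106, 107, 106, 107, 106, 107, 108, 107, 108, 106, 108, 108, 107, 108, 107, 106, 107, 106, 106, 107, 107, 108, 106, 107, 107, 107, 107, 107, 106, 107, 106, 107]
[[308.47541522979736, 188.2295093536377], [325.7868881225586, 186.65574073791504], [328.88525009155273, 220.73770904541016], [311.5737762451172, 222.3114776611328]]
[[0.4442, -0.2446, 0.07], [0.4465, -0.2593, 0.07], [0.4158, -0.2643, 0.07], [0.4133, -0.2491, 0.07]] [ 0.43   -0.2543  0.07  ]
0.0149 -1.412
0.0312 -2.98
0.0154 1.733
0.0312 0.146
```

Top of spacer measured at (0.430, −0.2543), yaw about 0.157, size 31x15 mm. This matches the smallest spacer.

```bash
python3 -c "
from h import *
to([.430,-.2543,.042],.157+np.pi/2)"
```

```text
shift [-0.0008  0.1102  0.0013] rot [-0.  -5.2 -0.1]
```

```bash
python3 -m jog '0.03 -0.001 0.01 0.001 0 -5.2 0; 0.03 -0.001 0.03 0.001 0 -5.2 0; 0.03 -0.001 0.05 0.001 0 -5.2 0; 0.03 -0.001 0.07 0.001 0 -5.2 0; 0.03 -0.001 0.09 0.001 0 -5.2 0; 0.03 -0.001 0.11 0.001 0 -5.2 0; 0.03 -0.001 0.11 0.001 0 -5.2 0; 0.008 -0.001 0.11 0.001 0 -5.2 0; 0.008 -0.001 0.11 0.001 0 -5.2 0; 0.008 -0.001 0.11 0.001 0 -5.2 0; 0.008 -0.001 0.11 0.001 0 -5.2 0' 30
python3 -m jog '0.008 0 0 0 0 0 0; 0.008 0 -0.03 0 0 0 0;0.008 0 -0.08 0 0 0 0; 0.008 0 -0.12 0 0 0 0; 0.008 0 -0.12 0 0 0 0'
python3 -c "
from h import *
to(nest([.049,.0515,.16]),TH+np.pi/2);c=cal('wrist')"
```

```text
time_s: 7.88
tcp_pos: [0.4298, -0.2547, 0.0424]
tool_rot: [-0.055, 0.054, -0.705, 0.705]
force: [-0.5, 0.5, 6.8]
finger_gap: 0.154
time_s: 8.5
tcp_pos: [0.4307, -0.2555, 0.1644]
tool_rot: [-0.056, 0.053, -0.704, 0.706]
force: [-0.9, -0.2, -1.6]
finger_gap: 0.148
shift [-0.2587  0.0042 -0.3493] rot [-0.2 20.1 -0.3]
```

```bash
python3 -m jog '0.008 -0.029 0 -0.039 0 3 0; 0.008 -0.058 0 -0.078 0 6 0; 0.008 -0.087 0 -0.117 0 9 0; 0.008 -0.116 0 -0.156 0 12 0; 0.008 -0.145 0 -0.195 0 15 0; 0.008 -0.174 0 -0.234 0 18 0; 0.008 -0.203 0 -0.273 0 20 0; 0.008 -0.232 0 -0.312 0 20 0; 0.008 -0.25 0 -0.338 0 20.1 0; 0.008 -0.2587 0 -0.3493 0 20.1 0; 0.008 -0.2587 0 -0.3493 0 20.1 0; 0.008 -0.2587 0 -0.3493 0 20.1 0'
python3 - <<'E'
from h import *
import cv2,pickle
print(tonest(st()[0]['tcp_pos']))
to(nest([.049,.0515,.16]),TH+np.pi/2)
c=cal("wrist");im=capture("wrist");pickle.dump(c,open("pics/w3.pkl","wb"));cv2.imwrite("pics/w3.png",im[:,:,::-1])
E
```

```text
time_s: 10.0
tcp_pos: [0.6301, 0.1285, 0.1607]
tool_rot: [0.07, -0.07, -0.703, 0.704]
force: [0.4, -0.0, -0.7]
finger_gap: 0.148
[0.04671941 0.05009437 0.16070561]
shift [-0.0023  0.0007 -0.0014] rot [-0.1 -0.1  0. ]
```

View pics/w3.png

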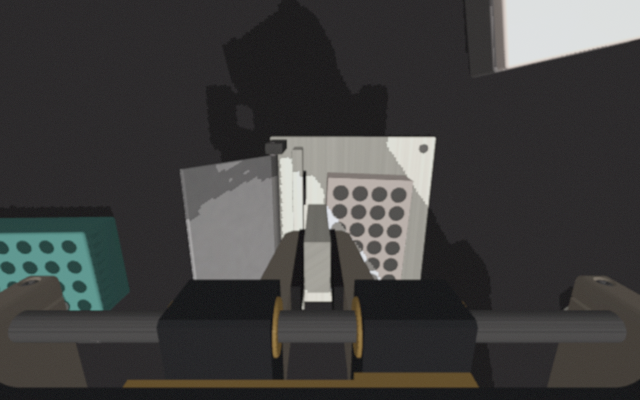

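The spacer is held upright and square, at about (318,245). The gap between the thin pad at x ≈ 304 px and the block edge at x ≈ 327 px lies straight below it. Lowering now.

```bash
python3 -m jog '0.008 -0.0023 0.02 -0.0014 0 0 0; 0.008 -0.0023 0.04 -0.0014 0 0 0; 0.008 -0.0023 0.06 -0.0014 0 0 0; 0.008 -0.0023 0.07 -0.0014 0 0 0; 0.008 -0.0023 0.08 -0.0014 0 0 0; 0.008 -0.0023 0.088 -0.0014 0 0 0; 0.008 -0.0023 0.095 -0.0014 0 0 0; 0.008 -0.0023 0.101 -0.0014 0 0 0; 0.008 -0.0023 0.105 -0.0014 0 0 0; 0.008 -0.0023 0.107 -0.0014 0 0 0;0.008 -0.0023 0.107 -0.0014 0 0 0'
python3 -m jog '0.008 0 0.003 0 0 0 0; 0.008 0 0.003 0 0 0 0'
python3 -c "
from h import *
print(tonest(st()[0]['tcp_pos']))"
```

```text
time_s: 11.42
tcp_pos: [0.6331, 0.1315, 0.0542]
tool_rot: [0.069, -0.069, -0.704, 0.704]
force: [-0.8, 0.5, -0.9]
finger_gap: 0.153
time_s: 11.68
tcp_pos: [0.633, 0.1315, 0.051]
tool_rot: [0.069, -0.069, -0.704, 0.704]
force: [-0.1, -0.0, -0.4]
finger_gap: 0.151
[0.04896035 0.05357216 0.05103755]
```

```bash
python3 -m jog '0.008 0 0.001 0 0 0 0; 0.008 0 0.002 0 0 0 0'
python3 -m jog '0.008 0 0.001 0 0 0 0; 0.008 0 0.001 0 0 0 0'
```

```text
time_s: 11.92
tcp_pos: [0.6334, 0.1316, 0.0505]
tool_rot: [0.069, -0.069, -0.704, 0.704]
force: [-3.5, -0.4, 12.0]
finger_gap: 0.153
time_s: 12.18
tcp_pos: [0.6334, 0.1316, 0.0505]
tool_rot: [0.069, -0.069, -0.704, 0.704]
force: [-4.9, -1.3, 13.2]
finger_gap: 0.15
```

The spacer touched down at the expected height of 50.5 mm. Releasing gently and rising straight up.

```bash
python3 -m jog '0.012 0 -0.001 0 0 0 0; 0.018 0 -0.001 0 0 0 0; 0.024 0 -0.001 0 0 0 0; 0.024 0 -0.001 0 0 0 0; 0.024 0 -0.001 0 0 0 0'
python3 -m jog '0.024 0 -0.01 0 0 0 0; 0.024 0 -0.03 0 0 0 0; 0.024 0 -0.07 0 0 0 0; 0.024 0 -0.12 0 0 0 0; 0.024 0 -0.15 0 0 0 0; 0.024 0 -0.15 0 0 0 0'
python3 - <<'E'
from h import *
import cv2,pickle
# above-open-side waypoint
to(nest([0,-.09,.2]),TH)
im=capture("scene");cv2.imwrite("pics/s2.png",cv2.resize(im[140:260,240:400,::-1],None,fx=4.5,fy=4.5,interpolation=cv2.INTER_CUBIC))
E
```

```text
time_s: 12.8
tcp_pos: [0.6331, 0.1315, 0.049]
tool_rot: [0.069, -0.069, -0.704, 0.704]
force: [0.0, 0.3, -0.3]
finger_gap: 0.261
time_s: 13.55
tcp_pos: [0.6352, 0.1322, 0.2039]
tool_rot: [-0.067, 0.072, 0.705, -0.703]
force: [0.4, 0.1, -0.4]
finger_gap: 0.262
shift [0.0511 0.0031 0.1447] rot [ -0.2 -90.   -0.5]
```

View pics/s2.png

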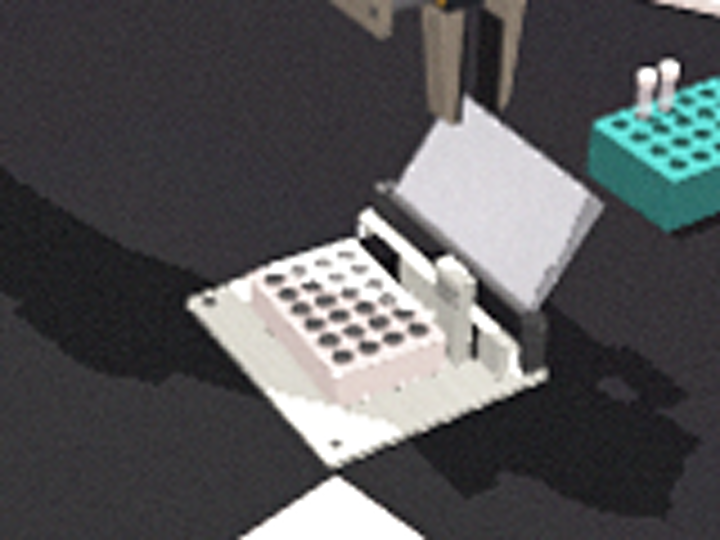

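The spacer stands upright in the gap at (455,310), with the cover fully back. Now I'll go round to the open side.

```bash
python3 -m jog '0 0 0 0.02 0 -10 0; 0 0.006 0 0.04 0 -20 0; 0 0.012 0 0.06 0 -30 0; 0 0.02 0 0.08 0 -40 0; 0 0.03 0 0.1 0 -50 0; 0 0.04 0 0.12 0 -60 0; 0 0.05 0 0.14 0 -70 0; 0 0.051 0 0.145 0 -80 0; 0 0.051 0 0.145 0 -90 0; 0 0.051 0 0.145 0 -90 0;0 0.051 0 0.145 0 -90 0'
python3 -c "
from h import *
print(tonest(st()[0]['tcp_pos']))
to(nest([0,-.08,.016]),TH)"
```

```text
time_s: 14.98
tcp_pos: [0.5544, -0.0008, 0.1986]
tool_rot: [0.448, -0.448, 0.548, -0.547]
force: [0.3, -0.6, 1.2]
finger_gap: 0.003
[-0.00221432 -0.09147302  0.19857684]
shift [-0.0115  0.1826  0.0024] rot [ 0.1 -0.1  0. ]
```

```bash
python3 -m jog '0 0 0.04 0.002 0 0 0; 0 0 0.09 0.002 0 0 0; 0 0 0.13 0.002 0 0 0; 0 0 0.16 0.002 0 0 0; 0 0 0.175 0.002 0 0 0; 0 0 0.18 0.002 0 0 0; 0 0 0.18 0.002 0 0 0; 0 -0.01 0.18 0.002 0 0 0; 0 -0.02 0.18 0.002 0 0 0; 0 -0.028 0.18 0.002 0 0 0; 0 -0.031 0.18 0.002 0 0 0; 0 -0.034 0.18 0.002 0 0 0'
python3 -c "
from h import *
print(tonest(st()[0]['tcp_pos']))"
python3 -m jog '0 -0.003 0 0 0 0 0; 0 -0.005 0 0 0 0 0; 0 -0.007 0 0 0 0 0; 0 -0.009 0 0 0 0 0'
python3 -c "
from h import *
print(tonest(st()[0]['tcp_pos']))"
```

```text
time_s: 16.48
tcp_pos: [0.5634, 0.0323, 0.0192]
tool_rot: [-0.449, 0.449, -0.547, 0.547]
force: [-0.3, 1.1, 0.2]
finger_gap: 0.003
[ 0.00014091 -0.05726756  0.01919334]
time_s: 16.98
tcp_pos: [0.5653, 0.0405, 0.0192]
tool_rot: [-0.448, 0.449, -0.547, 0.547]
force: [0.6, -3.7, -1.1]
finger_gap: 0.007
[ 0.0003896  -0.04890197  0.01916918]
```

```bash
for i in 1 ; do python3 -m jog '0 -0.0015 0 0 0 0 0; 0 -0.003 0 0 0 0 0; 0 -0.003 0 0 0 0 0' | grep -v tool;  python3 -c "
from h import *
print(tonest(st()[0]['tcp_pos']))"; done
python3 -m jog '0 -0.0015 0 0 0 0 0; 0 -0.003 0 0 0 0 0; 0 -0.003 0 0 0 0 0'
python3 -c "
from h import *
print(tonest(st()[0]['tcp_pos']))"
```

```text
time_s: 17.35
tcp_pos: [0.5658, 0.0416, 0.0191]
force: [0.4, -7.0, 1.1]
finger_gap: 0.006
[ 0.00066894 -0.04766773  0.01914184]
time_s: 17.73
tcp_pos: [0.5658, 0.0417, 0.0192]
tool_rot: [-0.446, 0.45, -0.546, 0.549]
force: [-1.6, -11.1, 5.0]
finger_gap: 0.002
[ 0.00065694 -0.04763161  0.01917869]
```

```bash
python3 -m jog '0 -0.002 0 0 0 0 0; 0 -0.004 0 0 0 0 0; 0 -0.006 0 0 0 0 0; 0 -0.006 0 0 0 0 0'
python3 - <<'E'
from h import *
import cv2
o,R=st();print(tonest(o['tcp_pos']),NR.T@o['force'])
im=capture("wrist");im2=capture("top")
a=im[60:260,220:420,::-1];b=capture("scene")[170:245,295:365,::-1]
f=lambda i,h:cv2.resize(i,(int(i.shape[1]*h/i.shape[0]),h),interpolation=cv2.INTER_CUBIC)
d=f(b,400);e=f(a,400);print(e.shape,d.shape)
cv2.imwrite("pics/f1.png",np.hstack([e,d])[:, :800])
import pickle;pickle.dump((cal("wrist"),im),open("pics/f1.pkl","wb"));cv2.imwrite("pics/ftop.png",im2[:,:,::-1])
E
```

```text
time_s: 18.23
tcp_pos: [0.5658, 0.0418, 0.0192]
tool_rot: [-0.442, 0.452, -0.545, 0.551]
force: [-4.7, -22.6, 11.9]
finger_gap: 0.003
[ 0.00062137 -0.04748901  0.01921416] [ -0.15445609 -23.04091728  11.91679351]
(400, 400, 3) (400, 373, 3)
```

View pics/f1.png

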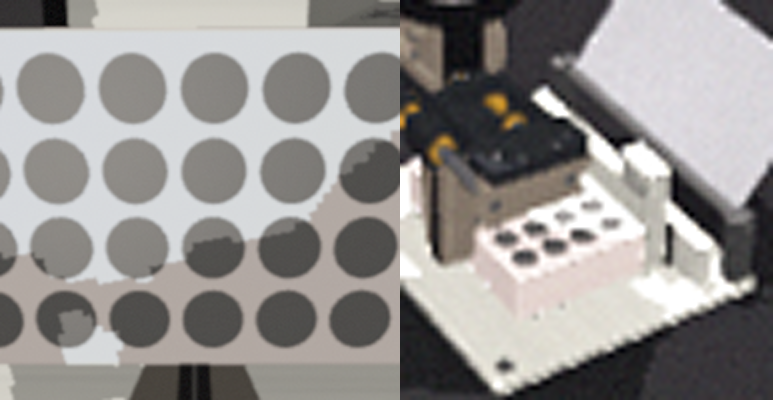

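```bash
python3 - <<'E'
import pickle,cv2
c,im=pickle.load(open("pics/f1.pkl","rb"));cv2.imwrite("pics/f1w.png",im[0:260,:,::-1])
E
```

```text
(no output)
```

View pics/f1w.png

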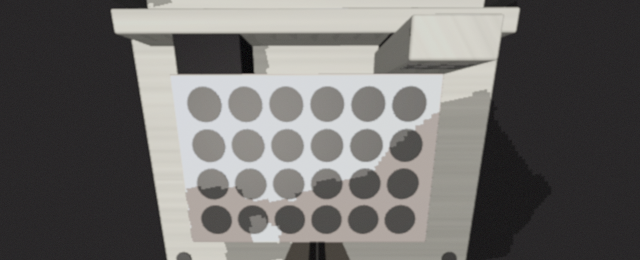

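```bash
python3 - <<'E'
from h import *
import pickle,cv2
c,im=pickle.load(open("pics/f1.pkl","rb"));g=cv2.cvtColor(im,cv2.COLOR_RGB2GRAY).astype(float)
# block front edge (light to floor), back edge (vs dark thick pad) and spacer top/front-face boundary
for n,us,r0,r1,z in[("back@thick",(185,205,225),66,84,.038),("back@mid",(280,320,360),66,84,.038),("back@spacer",(390,410,430),66,84,.038),("front",(210,240,380,400,415),232,252,.038),("spacer top front",(420,440,460,480,490),50,66,.078),("spacer top back",(425,445,465,485),8,22,.078)]:
    for u in us:
        p=g[r0:r1,u-3:u+4].mean(1);d=np.diff(p);k=np.abs(d).argmax()
        w=np.abs(d[max(0,k-1):k+2]);v=r0+.5+(w*np.arange(max(0,k-1),max(0,k-1)+len(w))).sum()/w.sum()
        print(n,u,round(v,2),np.abs(d).max().round(),(tonest(unproj(c,(u,v),z))*1e3).round(1))
print((proj(c,[nest(p) for p in[[.034,.048,.078],[.064,.048,.078],[.034,.062,.078],[.064,.062,.078]]])).round(1).tolist())
E
```

```text
back@thick 185 73.59 73.0 [-58.7  48.2  38. ]
back@thick 205 73.62 73.0 [-49.5  48.2  38. ]
back@thick 225 73.59 72.0 [-40.3  48.1  38. ]
back@mid 280 74.54 7.0 [-15.   47.6  38. ]
back@mid 320 74.49 9.0 [ 3.5 47.5 38. ]
back@mid 360 72.61 10.0 [21.9 48.2 38. ]
back@spacer 390 73.33 62.0 [35.7 47.8 38. ]
back@spacer 410 73.33 61.0 [44.9 47.7 38. ]
back@spacer 430 73.35 60.0 [54.1 47.7 38. ]
front 210 232.79 23.0 [-55.8 -31.2  38. ]
front 240 241.43 10.0 [-40.1 -36.3  38. ]
front 380 241.28 10.0 [ 35.7 -36.5  38. ]
front 400 233.19 38.0 [ 46.2 -31.8  38. ]
front 415 241.34 10.0 [ 54.6 -36.7  38. ]
spacer top front 420 60.23 38.0 [36.4 47.7 78. ]
spacer top front 440 59.7 38.0 [43.1 47.9 78. ]
spacer top front 460 59.7 38.0 [49.7 47.8 78. ]
spacer top front 480 63.54 45.0 [56.5 46.6 78. ]
spacer top front 490 61.51 34.0 [59.8 47.2 78. ]
spacer top back 425 8.75 12.0 [36.6 62.8 78. ]
spacer top back 445 12.3 13.0 [43.1 61.7 78. ]
spacer top back 465 12.31 12.0 [49.5 61.7 78. ]
spacer top back 485 8.66 17.0 [55.7 62.7 78. ]
[[412.7, 59.4], [503.2, 58.8], [416.6, 11.5], [510.8, 10.9]]
```

The block's back edge is at y = 48.2 mm at the thick pad and 47.7 mm at the spacer (48 needed). The spacer's front face is at 47.8 mm, and the press is 23 N. I'll check that it holds, then hand in.

```bash
python3 -m jog '0 0 0 0 0 0 0; 0 0 0 0 0 0 0; 0 0 0 0 0 0 0; 0 0 0 0 0 0 0' && python3 -c "
from h import *
print(tonest(st()[0]['tcp_pos']));print(close_job())"
```

```text
time_s: 18.88
tcp_pos: [0.5658, 0.0418, 0.0192]
tool_rot: [-0.442, 0.452, -0.545, 0.55]
force: [-5.0, -23.0, 12.1]
finger_gap: 0.004
[ 0.00059713 -0.04751164  0.01919183]
the job is handed in; nothing more can be done
None
```

The job is done and handed in at about 19 s, with the gripper still pressing the block against both the spacer and the thick pad. The hand-in reports no verdict.

1. **Cover:** I pushed it back until the force rose to about 18 N with no further travel, so it is at its stop.
2. **Spacer:** I took the smallest of the three. The jaws closed to about 14 mm on it. It went into the gap in front of the thin pad and touched the nest floor at the expected height, and I let go of it.
3. **Block:** I pushed it from the open side at the middle with closed fingers. The press was steady at about 23 N horizontally, with about 12 N downward on the block.

**Last checks:**
- **Flush and square:** the block's back edge measured y = 48.2 mm at the thick pad and 47.7 mm at the spacer; both should be 48.0 mm. That 0.5 mm difference is within camera error.
- **Spacer:** its front face near the top measured 47.8 mm over most of its width. Two edge readings at its right end came out at 46.6 and 47.2 mm, and the fainter back-edge readings varied between 61.7 and 62.8 mm; I put both down to lighting.
- **Block front edge:** two of its five readings were outliers, caught on the well holes or a shadow, and I ignored them.
- **Robot clear:** nothing of the robot was touching the spacer.
- **Bystanders:** the arm stayed clear of the bottle, tip box and tube rack, but I did not re-measure their positions at the end.

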